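Start and tighten the hold-down knob of a laser engraver

ROBOT

A 7-joint arm with a two-finger parallel gripper is mounted at the origin on the work surface. World frame = base frame: x ahead of the robot, y to its left, z up, the work surface at z = 0. Lengths are in m, angles in rad, forces in N, time in s.
With the tool pointing down it reaches from about 0.425 to 0.925 m from the base axis. Payload 6.8 kg.
Tool frame: the origin (TCP) lies midway between the tips of the shut fingers; the grasp point (between the pads) lies 19 mm behind it; z points along the fingers, y is the line along which they close (so a half turn about z gives the same grasp; the last joint's range is limited). The gripper opens to 85 mm and grips with 20 to 120 N. Pads are 22 mm wide; open, the fingers measure 114 mm over their backs; the gripper's body (76 mm by 85 mm) begins 54 mm behind the grasp point. The pads swing forward as they close: fully open they stand 13 mm farther back than shut.
Start: joints at [1.021, 0.477, 0.022, 1.555, -0.011, 1.109, -0.083], TCP at [0.289, -0.61, 0.231] pointing down, gripper open.
Joint ranges: [-2.96, 2.96], [-0.34, 2.1], [-1.41, 1.46], [0.24, 2.44], [-1.37, 4.51], [0.17, 1.92], [-2.96, 2.96]. Speed limits (rad/s): [2.39, 2.39, 3.14, 3.14, 3.14, 3.14, 3.14].

INTERFACE

Orientations are given as a unit quaternion [w, x, y, z].
In Python, from station import bot gives the robot as it stands.
- The arm moves only by the tool jog_arm, never from a script. Its argument "rows" is a list of rows, each an object of numbers: "fingers": the finger opening in mm, from 0 to 85.4; "x", "y", "z": the shift along the tool's x, y, z in mm; "ax", "ay", "az": the turn, a rotation vector about the tool's x, y, z in degrees. A call has exactly 8 rows; each row shifts and turns the commanded pose from where the row before left it, along the tool's axes as they then stand; what a row does not reach is not made up. A row lasts 1/10 s, in which the tool goes at most 50 mm and 8.59 degrees, less where a joint would pass 70% of its speed; a pose out of reach is approached as far as the arm can. A call with a gripper value outside its range is refused whole. The fingers move at their own pace and stop on an object; "force" is the grip in N (left out, the last holds). Time passes only in rows, so rows that do not move let the fingers close, or fill a call up. It gives the time, the measured TCP pose, the force, the opening and the grip force at its end, in the units of the state.
- bot.get_obs(): the state, without advancing time (a new reading comes with each control period).
- bot.read_camera(name): name is "scene" or "top"; returns a dict with "pixels" (480x640x3 uint8, red, green, blue), "vertical_fov" (degrees; the focal length in pixels is half the picture's height over the tangent of half this angle, whatever the lens; pixels are square), "cx", "cy" (the principal point, pixels), "world_from_camera" (4x4, takes a point from camera to world coordinates). Camera axes: x right, y down, z forward; pixel columns grow to the right and rows downward; lengths in m; the calibration is good to about 2 mm. A picture is of the moment at which its call begins. There is no depth.
- bot.hand_in(): hands the job in; it is judged then, once.
The state is a dict: "t": time; "q": joint angles; "joint_vel": joint speeds; "joint_torque": joint torques, N m; "eef_pos": TCP position; "tool_rot": TCP orientation; "contact_force": force on the tool from outside, world axes, zero at the start; "torque": the same for the moment, N m; "gripper_width": opening from 0.0 (shut) to 1.0 (fully open); "grasp_force": force on a finger pad.
Only numpy, scipy, OpenCV 4.12 (cv2) and the standard library are available. Lean on these libraries where they do the work, as an engineer would, in place of code of your own. Each camera call takes 0.05 s, during which the arm holds its last target. There are 200 camera calls.

TASK

Take the orange wing knob out of its grey holder and set it upright in the clamp post of the laser engraver, its two pins through the slots in the clamp bar. Without forcing it, turn it backwards (anticlockwise seen from above) until the thread start lets it drop, then turn it forwards (clockwise) until it is fully tight and the clamp bar is pressed down on the plywood, and let go. Leave the tin and the plywood blank beside the holder where they are.

Things in the scene. Friction and masses are not known exactly. Their poses are not given: they have to be found in the camera images.
- knob: Orange wing knob, 90 g, loose, upright in the holder at the start. Origin: centre of the underside of its round flange (52 mm across, 5 mm thick); z up along its axis. The wing to grip stands on the flange: a bar 46 mm long along the knob's x, 14 mm thick along its y, from 5 to 33 mm above the origin.
- knob_tip (a point): Lower end of the knob's steel shank, 33 mm below the knob's origin. The shank is 19 mm in diameter, its last 7 mm taper to 10 mm. Two opposite radial thread pins, 4.4 mm thick, point along the knob's +x and -x (along the wing) and reach 16 mm from the axis; their undersides lie 14 mm above this tip.
- holder: Grey fixed ring, 64 mm across, bore 38 mm, 40 mm high, in which the knob stands; the flange lies on its top. Origin: centre of its underside, on the table.
- post_mouth (a point): Axis of the upright clamp post (44 mm steel tube on the engraver's bed) at the top of its inner thread, 74 mm above the table; bore between threads 22 mm; axes those of the machine. Two starts 180 degrees apart, hidden under the bar, at an angle not told that differs each time. With its pins lying on the thread the knob's flange is 19 mm above this point; turned clockwise so, they jam.
- post_top (a point): Centre of the opening in the clamp bar over the post, 11 mm above post_mouth, level with the raised bar's top (4.5 mm thick). Opening: 22 mm square plus two slots for the pins along the machine's +x and -x, 12 mm wide, to 18.5 mm from the axis; so the wing must lie along the machine's x (either way, within 10 degrees) when the knob is set in.
- post_floor (a point): Floor of the post's bore, 32 mm below post_mouth. Turned anticlockwise 0.3 to 1.9 rad under a light push of a few N, the pins reach 44 degree wide gaps and the knob drops 8 mm, flange on the bar, 11 mm above post_mouth; just beyond is a stop. Clockwise from there it is drawn down 3.4 mm (0.02 to 0.2 N m) to a stop 1.2 to 1.9 rad on.
- clamp_bar (a joint): Downward travel in m of the aluminium clamp bar over the post: 0 when up, 0.0034 when the knob is fully tight, flange 7.6 mm above post_mouth (the nose then presses on the plywood). Springs push it up with 2 N at 0 and 1 N more per mm; only the knob's flange holds it down. The rubber-mounted post tube gives 0.25 rad per N m; over 60 N between knob and machine damages the thread.
- machine: Desktop laser engraver, fixed: blue and white base 260 mm (x) by 400 mm (y), 40 mm high, origin under its centre. The clamp post stands at x 0, y -130 mm. Across its +y end (y 140 to 190 mm) stands a portal 190 mm high with steel rods and the black laser head.
- tin: Green tin, 52 mm across, 60 mm high, a loose bystander; origin at the centre of its underside.
- blank: Plywood blank 60 x 45 x 24 mm, a loose bystander; origin at the centre of its underside.

How it is judged:
On the way:
1. the knob, upright in the post, drops through the thread start (flange less than 13.5 mm above the thread top) (horizontal distance between knob and post_mouth below 0.004 m and z of knob in the frame of post_mouth below 0.0135 m and angle between knob's own z axis and vertical below 0.12 rad), for 0.1 s.
At the end, for the whole second after the job is handed in: The knob sits upright (within 5 degrees) in the clamp post, within 4 mm of its axis, flange less than 8.6 mm above the thread top, at rest, released, and by itself holds the clamp bar down by more than 2.8 mm (value of joint clamp_bar above 0.0028 m and horizontal distance between knob and post_mouth below 0.004 m and z of knob in the frame of post_mouth below 0.0086 m and angle between knob's own z axis and vertical below 0.09 rad and linear speed of knob below 0.01 m/s); the robot touches nothing.
It fails at once if more than 60 N between knob and machine (the thread is forced) (contact force between knob and machine above 60 N).
It fails at once if the tin is moved more than 25 mm (distance of tin from where it was at the start of the episode above 0.025 m).
It fails at once if the blank is moved more than 25 mm (distance of blank from where it was at the start of the episode above 0.025 m).
It also fails if it takes over 67 s, if anything falls off the work surface, if the arm or the gripper's body presses on something with over 40 N, if the wrist force passes 120 N, or if a joint passes its speed limit or range.

## Working session

There is one attempt and no reset: what is moved stays moved. The work goes in short steps, Python scripts to look and compute and a tool call to move; the robot and the scene stay as the last step left them, time stands still between calls to the robot, and variables do not carry over. Pictures are saved under pics/ and viewed, at most 10 in all, crops included, and the job is handed in when it is done.

Besides the shell and the picture viewer there is one more tool, called after "Emit:" by a JSON object that holds its "method" and its "body". jog_arm: Moves the arm, as the interface text tells. Its arguments: {"type":"object","properties":{"rows":{"type":"array","items":{"type":"object","properties":{"fingers":{"type":"number"},"x":{"type":"number"},"y":{"type":"number"},"z":{"type":"number"},"ax":{"type":"number"},"ay":{"type":"number"},"az":{"type":"number"}}}},"force":{"type":"number"}},"required":["rows"]}

```bash
mkdir -p pics; python3 - <<'E'
from station import bot
import cv2,numpy as np
o=bot.get_obs();print({k:np.round(v,3) for k,v in o.items()})
for n in("scene","top"):
    c=bot.read_camera(n);cv2.imwrite(f"pics/{n}0.png",c["pixels"][:,:,::-1]);print(n,c["vertical_fov"],c["cx"],c["cy"],np.round(c["world_from_camera"],4).tolist())
E
```

```text
{'t': np.float64(0.0), 'q': array([ 1.021,  0.478,  0.022,  1.556, -0.011,  1.109, -0.083]), 'joint_vel': array([-0.001, -0.001,  0.   , -0.001,  0.001,  0.   , -0.002]), 'joint_torque': array([ 1.0000e-03, -5.9646e+01,  1.6080e+00, -2.8120e+01,  1.2000e-02,
        9.0000e-03, -0.0000e+00]), 'eef_pos': array([ 0.288, -0.61 ,  0.23 ]), 'tool_rot': array([-0.001,  0.976,  0.219, -0.   ]), 'contact_force': array([0.248, 0.538, 0.509]), 'torque': array([ 0.025,  0.031, -0.009]), 'grasp_force': np.float64(0.0), 'gripper_width': np.float64(0.996)}
scene 49.031357419275956 329.6854752244465 242.83758671130832 [[0.534, 0.6982, -0.4768, 0.9194], [0.8454, -0.4481, 0.2907, -0.4012], [-0.0106, -0.5583, -0.8296, 0.7526], [0.0, 0.0, 0.0, 1.0]]
top 44.702729494589725 315.3186293302277 239.2438769252034 [[-0.0293, -0.9899, 0.1385, 0.4185], [-0.9993, 0.0322, 0.0187, -0.1774], [-0.023, -0.1378, -0.9902, 0.9488], [0.0, 0.0, 0.0, 1.0]]
```

View pics/top0.png

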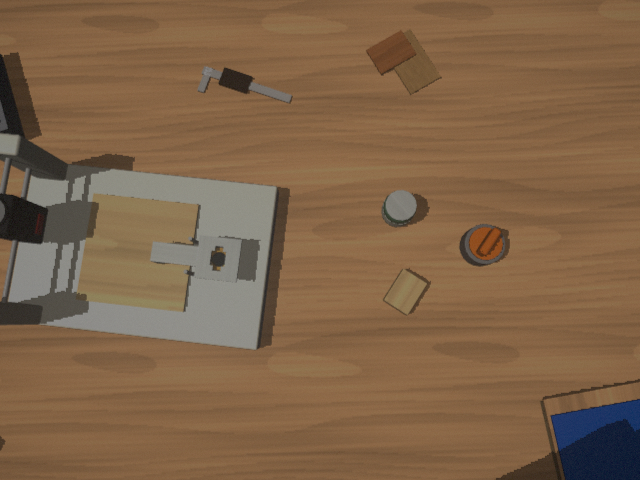

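View pics/scene0.png

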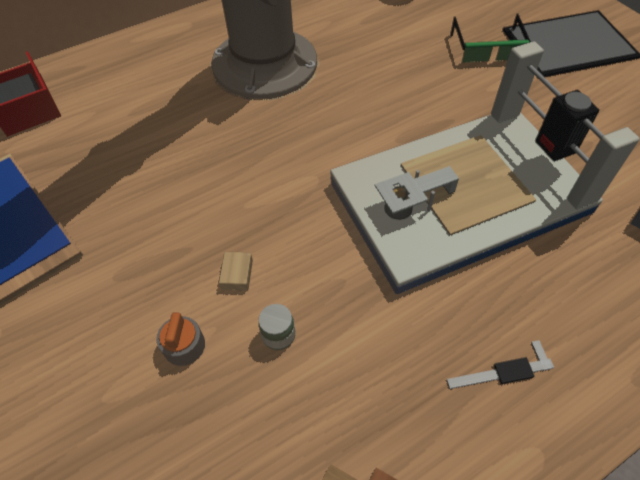

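Top view: knob is near (487,243), post opening near (218,259), tin (400,207) and blank (406,291). Scene view: knob (178,335), post opening (400,190). I'll enlarge these.

```bash
python3 - <<'E'
import cv2,numpy as np
t=cv2.imread("pics/top0.png");s=cv2.imread("pics/scene0.png")
def cr(im,x,y,w,h,f):return cv2.resize(im[y:y+h,x:x+w],None,fx=f,fy=f,interpolation=cv2.INTER_CUBIC)
a=np.hstack([cr(t,455,215,65,50,6),cr(t,185,230,65,50,6)]);b=np.hstack([cr(s,145,310,65,50,6),cr(s,370,165,65,50,6)])
cv2.imwrite("pics/c1.png",np.vstack([a,b]))
E
```

```text
(no output)
```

View pics/c1.png

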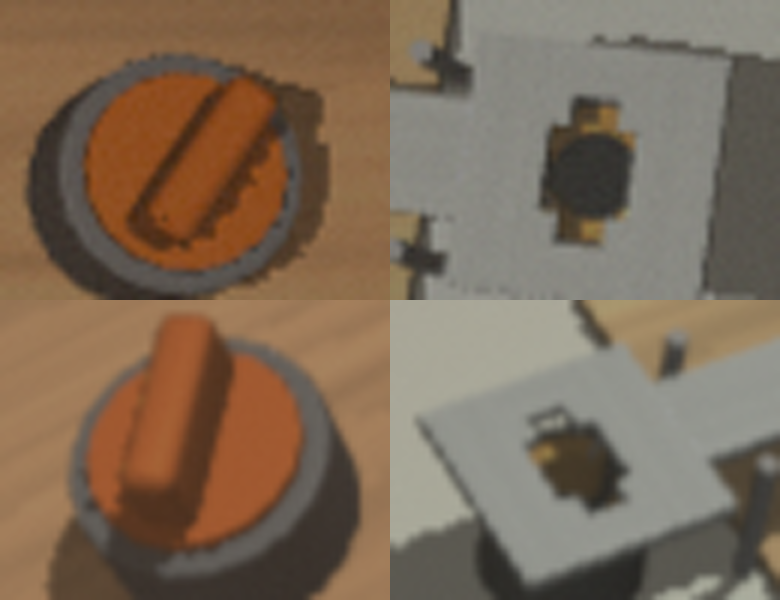

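The crop shows the flange centre at top (486.2,243.2) and scene (177.5,334.2). The opening centre is at top (218.3,258.3) and scene (401.2,192.2). The wing and the slots (roughly up and down in the top view) are clear.

```bash
cat > h.py <<'E'
import numpy as np,cv2
from scipy.spatial.transform import Rotation as R
CAM={"scene":(49.031357,329.685,242.838,[[0.534,0.6982,-0.4768,0.9194],[0.8454,-0.4481,0.2907,-0.4012],[-0.0106,-0.5583,-0.8296,0.7526]]),
"top":(44.70273,315.3186,239.2439,[[-0.0293,-0.9899,0.1385,0.4185],[-0.9993,0.0322,0.0187,-0.1774],[-0.023,-0.1378,-0.9902,0.9488]])}
def ray(n,u,v):
    f,cx,cy,M=CAM[n];M=np.array(M);f=240/np.tan(np.radians(f/2))
    return M[:,3],M[:,:3]@np.array([(u-cx)/f,(v-cy)/f,1])
def pl(n,u,v,z):
    o,d=ray(n,u,v);return o+d*(z-o[2])/d[2]
def proj(n,p):
    f,cx,cy,M=CAM[n];M=np.array(M);f=240/np.tan(np.radians(f/2))
    c=M[:,:3].T@(np.asarray(p)-M[:,3]);return c[:2]/c[2]*f+[cx,cy]
def tri(a,b):
    A=np.zeros((3,3));y=np.zeros(3)
    for n,(u,v) in(("top",a),("scene",b)):
        o,d=ray(n,u,v);d=d/np.linalg.norm(d);P=np.eye(3)-np.outer(d,d);A+=P;y+=P@o
    return np.linalg.solve(A,y)
E
python3 - <<'E'
from h import *
np.set_printoptions(precision=4,suppress=True)
print("flange",pl("top",486.2,243.2,.045),pl("scene",177.5,334.2,.045),tri((486.2,243.2),(177.5,334.2)))
print("open",pl("top",218.3,258.3,.085),pl("scene",401.2,192.2,.085),tri((218.3,258.3),(401.2,192.2)))
C=lambda x,y,ox,oy:(ox+x/6,oy+y/6)
def yaw(n,a,b,z):
    d=pl(n,*b,z)-pl(n,*a,z);return np.degrees(np.arctan2(d[1],d[0])),np.linalg.norm(d)
print("wing",yaw("top",C(133,215,455,215),C(240,78,455,215),.073),yaw("top",C(175,240,455,215),C(278,95,455,215),.073))
print("wing sc",yaw("scene",C(160,17,145,310),C(123,180,145,310),.073),yaw("scene",C(213,17,145,310),C(168,190,145,310),.073))
print("wingc",pl("top",*C(207,157,455,215),.073),pl("scene",*C(166,103,145,310),.073))
print("base",yaw("top",(258,348),(277,187),.04),yaw("scene",(333,180),(399,281),.04))
print("barR",yaw("top",C(315,292,185,230),C(343,60,185,230),.085),"slots",yaw("top",C(190,242,185,230),C(207,97,185,230),.085))
print("tin",pl("top",400,205,.06),"blank",pl("top",407,290,.024))
E
```

```text
flange [ 0.5301 -0.4252  0.045 ] [ 0.5286 -0.4254  0.045 ] [ 0.5298 -0.425   0.0469]
open [ 0.5153 -0.0154  0.085 ] [ 0.5145 -0.0158  0.085 ] [ 0.5151 -0.0158  0.0857]
wing (np.float64(-40.713398520210674), np.float64(0.04454819092918258)) (np.float64(-38.28278341307111), np.float64(0.04554879429585213))
wing sc (np.float64(-34.43734742779867), np.float64(0.041784694149421577)) (np.float64(-36.6904590377554), np.float64(0.044347609409488696))
wingc [ 0.5296 -0.4227  0.073 ] [ 0.5304 -0.4259  0.073 ]
base (np.float64(-7.766757828848803), np.float64(0.2541229795893079)) (np.float64(-6.045732676879217), np.float64(0.23034614293429878))
barR (np.float64(-7.540580363568045), np.float64(0.05825404952589923)) slots (np.float64(-7.055490794241205), np.float64(0.03642883714427474))
tin [ 0.592 -0.293  0.06 ] blank [ 0.4625 -0.302   0.024 ]
```

Measured: knob at (0.5295, -0.425) with the wing yaw about -38°, and post at (0.515, -0.0157) with the machine yaw about -7°. The triangulated heights agree with the given sizes. Next I go above the knob.

Emit:
{"method": "jog_arm", "body": {"rows": [{"x": 37,"y": -8,"z": 12,"fingers": 60},{"x": 37,"y": -8,"z": 12,"fingers": 60},{"x": 37,"y": -8,"z": 12,"fingers": 60},{"x": 37,"y": -8,"z": 12,"fingers": 60},{"x": 37,"y": -8,"z": 12,"fingers": 60},{"x": 37,"y": -8,"z": 12,"fingers": 60},{"x": 37,"y": -8,"z": 12,"fingers": 60},{"x": 37,"y": -8,"z": 12,"fingers": 60}], "force": 40}}

```text
invalid input
```

Emit:
{"method": "jog_arm", "body": {"rows": [{"az": 7.9},{"az": 7.9},{"az": 7.9},{"az": 7.9},{"az": 7.9},{"az": 7.9},{"az": 7.9},{"az": 7.9}]}}

```text
invalid input
```

```bash
cat >> h.py <<'E'
def st(tx=None,ty=None,tz=None,yaw=None):
    from station import bot
    o=bot.get_obs();q=o["tool_rot"];r=R.from_quat([q[1],q[2],q[3],q[0]]);M=r.as_matrix();p=o["eef_pos"]
    y=np.degrees(np.arctan2(M[1,0],M[0,0]))
    print("t",o["t"].round(2),"p",(p*1e3).round(1),"yaw",round(y,2),"zax",M[:,2].round(4),"w",round(float(o["gripper_width"])*85.4,1),"F",o["contact_force"].round(1),"T",o["torque"].round(2),"q7",o["q"][6].round(2))
    if tx is not None: print("need tool mm",((M.T@(np.array([tx,ty,tz])-p))*1e3).round(1),"az",None if yaw is None else round(y-yaw,1))
E
python3 - <<'E'
from h import *
st(.5295,-.425,.048,-38)
from station import bot
c=bot.read_camera("top")["pixels"][:,:,::-1];s=bot.read_camera("scene")["pixels"][:,:,::-1]
f=lambda a:cv2.resize(a,None,fx=3.3,fy=3.3,interpolation=cv2.INTER_CUBIC)
cv2.imwrite("pics/n1.png",np.hstack([f(c[170:310,410:530]),f(s[260:400,120:240])]))
E
```

```text
Traceback (most recent call last):
  File "h.py", line 22, in st
    print("t",o["t"].round(2),"p",(p*1e3).round(1),"yaw",round(y,2),"zax",M[:,2].round(4),"w",round(float(o["gripper_width"])*85.4,1),"F",o["contact_force"].round(1),"T",o["torque"].round(2),"q7",o["q"][6].round(2))
              ^^^^^^^^^^^^
AttributeError: 'float' object has no attribute 'round'
```

Emit:
{"method": "jog_arm", "body": {"rows": [{"fingers": 60,"x": 37,"y": -8,"z": 12,"ax": 0,"ay": 0,"az": 0},{"fingers": 60,"x": 37,"y": -8,"z": 12,"ax": 0,"ay": 0,"az": 0},{"fingers": 60,"x": 37,"y": -8,"z": 12,"ax": 0,"ay": 0,"az": 0},{"fingers": 60,"x": 37,"y": -8,"z": 12,"ax": 0,"ay": 0,"az": 0},{"fingers": 60,"x": 37,"y": -8,"z": 12,"ax": 0,"ay": 0,"az": 0},{"fingers": 60,"x": 37,"y": -8,"z": 12,"ax": 0,"ay": 0,"az": 0},{"fingers": 60,"x": 37,"y": -8,"z": 12,"ax": 0,"ay": 0,"az": 0},{"fingers": 60,"x": 37,"y": -8,"z": 12,"ax": 0,"ay": 0,"az": 0}], "force": 40}}

```text
t: 0.9
eef_pos: [0.5296, -0.4246, 0.1344]
tool_rot: [-0.0, 0.976, 0.219, -0.0]
contact_force: [1.1, -0.3, -0.1]
gripper_width: 0.703
grasp_force: 0.0
```

```bash
sed -i 's/o\["t"\].round(2)/round(float(o["t"]),2)/' h.py; python3 -c "
from h import *
st(.5295,-.425,.048,-38)"
```

```text
t 0.9 p [ 529.6 -424.6  134.4] yaw 25.31 zax [-6.e-04  4.e-04 -1.e+00] w 60.0 F [ 1.1 -0.3 -0.1] T [-0.07 -0.01  0.03] q7 -0.57
need tool mm [-0.2  0.4 86.4] az 63.3
```

Emit:
{"method": "jog_arm", "body": {"rows": [{"fingers": 60,"x": 0,"y": 0,"z": 0,"ax": 0,"ay": 0,"az": 7.9},{"fingers": 60,"x": 0,"y": 0,"z": 0,"ax": 0,"ay": 0,"az": 7.9},{"fingers": 60,"x": 0,"y": 0,"z": 0,"ax": 0,"ay": 0,"az": 7.9},{"fingers": 60,"x": 0,"y": 0,"z": 0,"ax": 0,"ay": 0,"az": 7.9},{"fingers": 60,"x": 0,"y": 0,"z": 0,"ax": 0,"ay": 0,"az": 7.9},{"fingers": 60,"x": 0,"y": 0,"z": 0,"ax": 0,"ay": 0,"az": 7.9},{"fingers": 60,"x": 0,"y": 0,"z": 0,"ax": 0,"ay": 0,"az": 7.9},{"fingers": 60,"x": 0,"y": 0,"z": 0,"ax": 0,"ay": 0,"az": 7.9}]}}

```text
t: 1.7
eef_pos: [0.5285, -0.4255, 0.1347]
tool_rot: [-0.0, 0.945, -0.327, -0.001]
contact_force: [1.5, 0.7, -0.0]
gripper_width: 0.701
grasp_force: 0.0
```

```bash
python3 - <<'E'
from h import *
st(.5295,-.425,.048,-38)
from station import bot
c=bot.read_camera("top")["pixels"][:,:,::-1];s=bot.read_camera("scene")["pixels"][:,:,::-1]
f=lambda a:cv2.resize(a,None,fx=3.3,fy=3.3,interpolation=cv2.INTER_CUBIC)
cv2.imwrite("pics/n1.png",np.hstack([f(c[170:310,410:530]),f(s[260:400,120:240])]))
E
```

```text
t 1.7 p [ 528.5 -425.5  134.7] yaw -38.21 zax [-9.e-04  6.e-04 -1.e+00] w 59.9 F [ 1.5  0.7 -0. ] T [-0.   -0.02  0.01] q7 -1.52
need tool mm [ 0.6 -1.  86.7] az -0.2
```

View pics/n1.png

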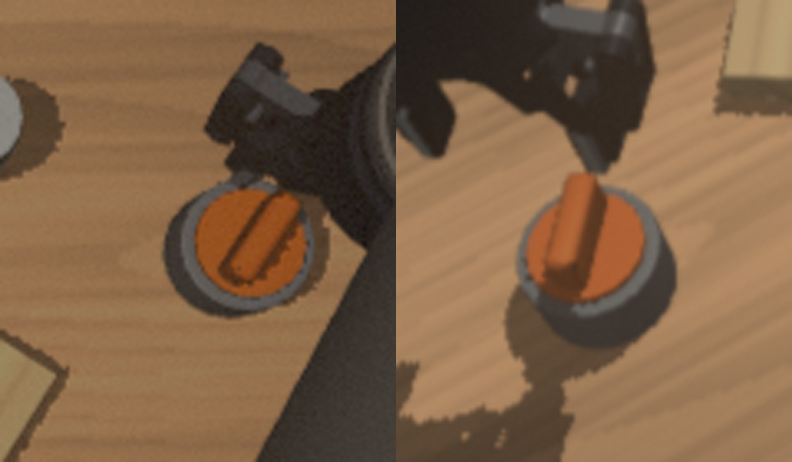

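The view shows the gripper above the knob with its finger line across the wing (crop pixels about (250,230) left and (575,230) right). That fits the estimate, so I descend and grip.

Emit:
{"method": "jog_arm", "body": {"rows": [{"fingers": 60,"x": 0.5,"y": -1,"z": 16,"ax": 0,"ay": 0,"az": 0},{"fingers": 60,"x": 0,"y": 0,"z": 16,"ax": 0,"ay": 0,"az": 0},{"fingers": 60,"x": 0,"y": 0,"z": 16,"ax": 0,"ay": 0,"az": 0},{"fingers": 60,"x": 0,"y": 0,"z": 16,"ax": 0,"ay": 0,"az": 0},{"fingers": 60,"x": 0,"y": 0,"z": 12,"ax": 0,"ay": 0,"az": 0},{"fingers": 60,"x": 0,"y": 0,"z": 9,"ax": 0,"ay": 0,"az": 0},{"fingers": 60,"x": 0,"y": 0,"z": 0,"ax": 0,"ay": 0,"az": 0},{"fingers": 60,"x": 0,"y": 0,"z": 0,"ax": 0,"ay": 0,"az": 0}]}}

```text
t: 2.6
eef_pos: [0.53, -0.4256, 0.0505]
tool_rot: [0.0, 0.946, -0.325, 0.0]
contact_force: [-1.0, -0.3, 0.3]
gripper_width: 0.701
grasp_force: 0.0
```

Emit:
{"method": "jog_arm", "body": {"rows": [{"fingers": 5,"x": 0,"y": 0,"z": 0,"ax": 0,"ay": 0,"az": 0},{"fingers": 5,"x": 0,"y": 0,"z": 0,"ax": 0,"ay": 0,"az": 0},{"fingers": 5,"x": 0,"y": 0,"z": 0,"ax": 0,"ay": 0,"az": 0},{"fingers": 5,"x": 0,"y": 0,"z": 0,"ax": 0,"ay": 0,"az": 0},{"fingers": 5,"x": 0,"y": 0,"z": 0,"ax": 0,"ay": 0,"az": 0},{"fingers": 5,"x": 0,"y": 0,"z": 0,"ax": 0,"ay": 0,"az": 0},{"fingers": 5,"x": 0,"y": 0,"z": 0,"ax": 0,"ay": 0,"az": 0},{"fingers": 5,"x": 0,"y": 0,"z": 0,"ax": 0,"ay": 0,"az": 0}], "force": 60}}

```text
t: 3.4
eef_pos: [0.5303, -0.4257, 0.0511]
tool_rot: [0.0, 0.946, -0.325, 0.001]
contact_force: [-1.3, 0.2, 5.3]
gripper_width: 0.149
grasp_force: 59.9
```

```bash
python3 -c "
from h import *
st(.5295,-.425,.145,-38)"
```

```text
t 3.4 p [ 530.3 -425.7   51.1] yaw -37.89 zax [ 1.e-03 -7.e-04 -1.e+00] w 12.8 F [-1.3  0.2  5.3] T [0.08 0.14 0.04] q7 -1.5
need tool mm [ -0.9  -0.1 -93.9] az 0.1
```

Emit:
{"method": "jog_arm", "body": {"rows": [{"fingers": 5,"x": 0,"y": 0,"z": -20,"ax": 0,"ay": 0,"az": 0},{"fingers": 5,"x": 0,"y": 0,"z": -40,"ax": 0,"ay": 0,"az": 0},{"fingers": 5,"x": 0,"y": 0,"z": -40,"ax": 0,"ay": 0,"az": 0},{"fingers": 5,"x": 0,"y": 0,"z": -40,"ax": 0,"ay": 0,"az": 0},{"fingers": 5,"x": -11,"y": -13,"z": 0,"ax": 0,"ay": 0,"az": 0},{"fingers": 5,"x": -22,"y": -26,"z": 0,"ax": 0,"ay": 0,"az": 0},{"fingers": 5,"x": -25,"y": -29,"z": 0,"ax": 0,"ay": 0,"az": 0},{"fingers": 5,"x": -25,"y": -29,"z": 0,"ax": 0,"ay": 0,"az": 0}]}}

```text
t: 4.2
eef_pos: [0.523, -0.2958, 0.1892]
tool_rot: [-0.0, 0.946, -0.325, -0.001]
contact_force: [0.1, 0.8, -2.1]
gripper_width: 0.153
grasp_force: 59.2
```

Emit:
{"method": "jog_arm", "body": {"rows": [{"fingers": 5,"x": -25,"y": -29,"z": 0,"ax": 0,"ay": 0,"az": 0},{"fingers": 5,"x": -25,"y": -29,"z": 0,"ax": 0,"ay": 0,"az": 0},{"fingers": 5,"x": -25,"y": -29,"z": 0,"ax": 0,"ay": 0,"az": 0},{"fingers": 5,"x": -25,"y": -29,"z": 0,"ax": 0,"ay": 0,"az": 0},{"fingers": 5,"x": -25,"y": -29,"z": 0,"ax": 0,"ay": 0,"az": 0},{"fingers": 5,"x": -25,"y": -29,"z": 0,"ax": 0,"ay": 0,"az": 0},{"fingers": 5,"x": -20,"y": -25,"z": 0,"ax": 0,"ay": 0,"az": 0},{"fingers": 5,"x": -10,"y": -16,"z": 0,"ax": 0,"ay": 0,"az": 0}]}}

```text
t: 5.0
eef_pos: [0.5125, -0.014, 0.1894]
tool_rot: [-0.0, 0.946, -0.323, -0.001]
contact_force: [1.0, 0.2, 0.0]
gripper_width: 0.151
grasp_force: 59.2
```

Emit:
{"method": "jog_arm", "body": {"rows": [{"fingers": 5,"x": 0,"y": 0,"z": 0,"ax": 0,"ay": 0,"az": -7.7},{"fingers": 5,"x": 0,"y": 0,"z": 0,"ax": 0,"ay": 0,"az": -7.7},{"fingers": 5,"x": 0,"y": 0,"z": 0,"ax": 0,"ay": 0,"az": -7.7},{"fingers": 5,"x": 0,"y": 0,"z": 0,"ax": 0,"ay": 0,"az": -7.7},{"fingers": 5,"x": 0,"y": 0,"z": 0,"ax": 0,"ay": 0,"az": 0},{"fingers": 5,"x": 0,"y": 0,"z": 0,"ax": 0,"ay": 0,"az": 0},{"fingers": 5,"x": 0,"y": 0,"z": 0,"ax": 0,"ay": 0,"az": 0},{"fingers": 5,"x": 0,"y": 0,"z": 0,"ax": 0,"ay": 0,"az": 0}]}}

```text
t: 5.8
eef_pos: [0.5138, -0.0175, 0.1902]
tool_rot: [0.0, 0.998, -0.063, -0.0]
contact_force: [-0.3, -0.0, -0.5]
gripper_width: 0.15
grasp_force: 59.1
```

```bash
python3 - <<'E'
from h import *
st(.515,-.0157,.145,-7)
from station import bot
c=bot.read_camera("top")["pixels"][:,:,::-1];s=bot.read_camera("scene")["pixels"][:,:,::-1]
cv2.imwrite("pics/t2.png",c);cv2.imwrite("pics/s2.png",s)
f=lambda a:cv2.resize(a,None,fx=4,fy=4,interpolation=cv2.INTER_CUBIC)
cv2.imwrite("pics/n2.png",np.hstack([f(c[190:340,170:270]),f(s[100:250,350:450])]))
E
```

```text
t 5.8 p [513.8 -17.5 190.2] yaw -7.17 zax [-2.e-04 -0.e+00 -1.e+00] w 12.8 F [-0.3 -0.  -0.5] T [-0.04 -0.06  0.03] q7 -1.77
need tool mm [ 1.  -1.9 45.2] az -0.2
```

View pics/n2.png

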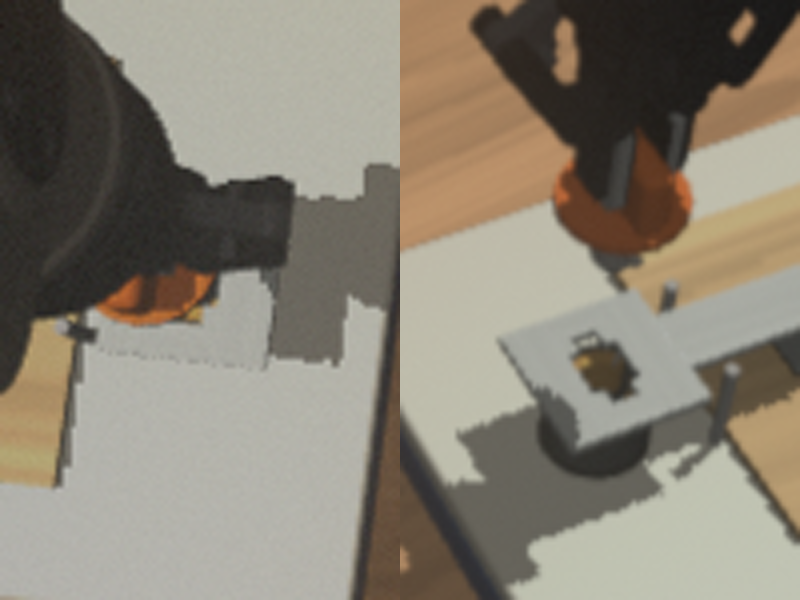

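The view shows the knob upright above the clamp bar. In the scene half the flange runs from x 553 to 693 with its bottom at 251 and the opening centre is at (604,367). In the top half the flange bottom is at about (155,325). I'll compare this with the predicted silhouette.

```bash
python3 - <<'E'
from h import *
a=np.linspace(0,2*np.pi,200)
def sil(n,c):
    P=np.array([proj(n,[c[0]+.026*np.cos(t),c[1]+.026*np.sin(t),z]) for t in a for z in(c[2],c[2]+.005)])
    return P
for d in([0,0],[.003,0],[0,.003]):
    c=np.array([.5138+d[0],-.0175+d[1],.1902-.011])
    S=(sil("scene",c)-[350,100])*4+[400,0];T=(sil("top",c)-[170,190])*4
    print(d,"scene L,R,bot",S[:,0].min().round(),S[:,0].max().round(),S[:,1].max().round(),"top L,R,bot",T[:,0].min().round(),T[:,0].max().round(),T[:,1].max().round())
print(tri((218.3,258.3),(401,191.9)),pl("scene",401,191.8,.085))
# before-grasp check in original picture at holder
for c0 in([.5298,-.425,.04],[.5303,-.4257,.04]):
    S=(sil("scene",c0)-[145,310])*6+[0,300];T=(sil("top",c0)-[455,215])*6
    print(S.min(0).round(),S.max(0).round(),T.min(0).round(),T.max(0).round())
E
```

```text
[0, 0] scene L,R,bot 555.0 698.0 260.0 top L,R,bot 65.0 224.0 325.0
[0.003, 0] scene L,R,bot 560.0 703.0 265.0 top L,R,bot 65.0 224.0 316.0
[0, 0.003] scene L,R,bot 562.0 705.0 256.0 top L,R,bot 56.0 215.0 326.0
[ 0.51490464 -0.01610159  0.08648112] [ 0.51367106 -0.01560146  0.085     ]
[ 90. 351.] [311. 558.] [81. 71.] [288. 272.]
[ 88. 354.] [309. 561.] [83. 69.] [290. 270.]
```

The comparison agrees within about 1 mm. Target TCP is about (515.7, -15.8). I'll shift and go down to just above the bar.

Emit:
{"method": "jog_arm", "body": {"rows": [{"fingers": 5,"x": 1.7,"y": -1.9,"z": 10,"ax": 0,"ay": 0,"az": 0},{"fingers": 5,"x": 0,"y": 0,"z": 15,"ax": 0,"ay": 0,"az": 0},{"fingers": 5,"x": 0,"y": 0,"z": 15,"ax": 0,"ay": 0,"az": 0},{"fingers": 5,"x": 0,"y": 0,"z": 10,"ax": 0,"ay": 0,"az": 0},{"fingers": 5,"x": 0,"y": 0,"z": 5,"ax": 0,"ay": 0,"az": 0},{"fingers": 5,"x": 0,"y": 0,"z": 0,"ax": 0,"ay": 0,"az": 0},{"fingers": 5,"x": 0,"y": 0,"z": 0,"ax": 0,"ay": 0,"az": 0},{"fingers": 5,"x": 0,"y": 0,"z": 0,"ax": 0,"ay": 0,"az": 0}]}}

```text
t: 6.7
eef_pos: [0.5164, -0.0159, 0.1359]
tool_rot: [-0.0, 0.998, -0.062, 0.001]
contact_force: [-0.3, 0.2, -0.9]
gripper_width: 0.147
grasp_force: 59.1
```

```bash
python3 - <<'E'
from h import *
st(.5157,-.0158,.115,-7)
from station import bot
c=bot.read_camera("top")["pixels"][:,:,::-1];s=bot.read_camera("scene")["pixels"][:,:,::-1]
f=lambda a:cv2.resize(a,None,fx=5,fy=5,interpolation=cv2.INTER_CUBIC)
cv2.imwrite("pics/n3.png",np.hstack([f(c[210:310,180:260]),f(s[140:240,360:440])]))
E
```

```text
t 6.7 p [516.4 -15.9 135.9] yaw -7.1 zax [ 1.3e-03  1.0e-04 -1.0e+00] w 12.5 F [-0.3  0.2 -0.9] T [-0.03  0.04  0.03] q7 -1.77
need tool mm [-0.7  0.  20.9] az -0.1
```

View pics/n3.png

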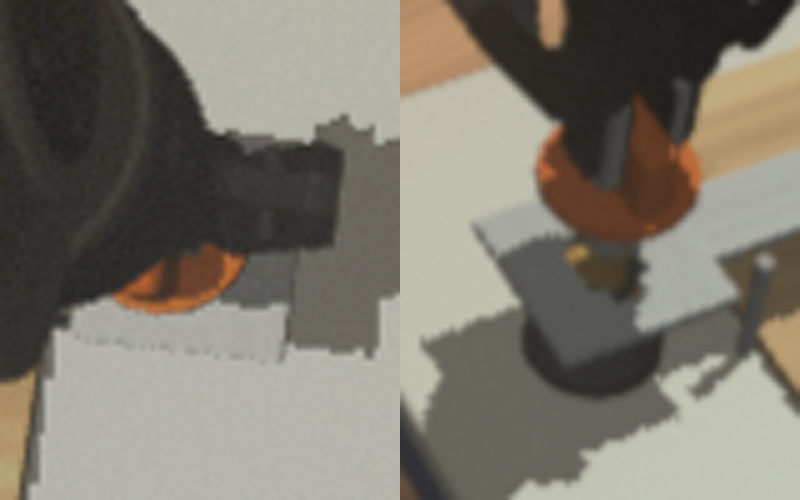

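The knob stands above the opening (scene half: shank at about (605,255), opening around (600,265)). I lower it carefully while watching the force.

Emit:
{"method": "jog_arm", "body": {"rows": [{"fingers": 5,"x": -0.7,"y": 0,"z": 3,"ax": 0,"ay": 0,"az": 0},{"fingers": 5,"x": 0,"y": 0,"z": 3,"ax": 0,"ay": 0,"az": 0},{"fingers": 5,"x": 0,"y": 0,"z": 3,"ax": 0,"ay": 0,"az": 0},{"fingers": 5,"x": 0,"y": 0,"z": 3,"ax": 0,"ay": 0,"az": 0},{"fingers": 5,"x": 0,"y": 0,"z": 2,"ax": 0,"ay": 0,"az": 0},{"fingers": 5,"x": 0,"y": 0,"z": 0,"ax": 0,"ay": 0,"az": 0},{"fingers": 5,"x": 0,"y": 0,"z": 0,"ax": 0,"ay": 0,"az": 0},{"fingers": 5,"x": 0,"y": 0,"z": 0,"ax": 0,"ay": 0,"az": 0}]}}

```text
t: 7.6
eef_pos: [0.5152, -0.0158, 0.1214]
tool_rot: [-0.0, 0.998, -0.062, 0.0]
contact_force: [-0.8, 0.1, -1.6]
gripper_width: 0.146
grasp_force: 59.1
```

```bash
python3 -c "
from h import *
st(.5157,-.0158,.107,-7)"
```

```text
t 7.6 p [515.2 -15.8 121.4] yaw -7.09 zax [ 3.e-04  0.e+00 -1.e+00] w 12.5 F [-0.8  0.1 -1.6] T [-0.02 -0.03  0.04] q7 -1.77
need tool mm [ 0.4 -0.  14.4] az -0.1
```

Emit:
{"method": "jog_arm", "body": {"rows": [{"fingers": 5,"x": 0,"y": 0,"z": 2.5,"ax": 0,"ay": 0,"az": 0},{"fingers": 5,"x": 0,"y": 0,"z": 2.5,"ax": 0,"ay": 0,"az": 0},{"fingers": 5,"x": 0,"y": 0,"z": 2.5,"ax": 0,"ay": 0,"az": 0},{"fingers": 5,"x": 0,"y": 0,"z": 2.5,"ax": 0,"ay": 0,"az": 0},{"fingers": 5,"x": 0,"y": 0,"z": 2.5,"ax": 0,"ay": 0,"az": 0},{"fingers": 5,"x": 0,"y": 0,"z": 0,"ax": 0,"ay": 0,"az": 0},{"fingers": 5,"x": 0,"y": 0,"z": 0,"ax": 0,"ay": 0,"az": 0},{"fingers": 5,"x": 0,"y": 0,"z": 0,"ax": 0,"ay": 0,"az": 0}]}}

```text
t: 8.4
eef_pos: [0.5152, -0.0158, 0.1089]
tool_rot: [-0.0, 0.998, -0.062, 0.0]
contact_force: [0.4, -0.8, -1.0]
gripper_width: 0.147
grasp_force: 59.1
```

```bash
python3 -c "
from h import *
st(.5157,-.0158,.104,-7)"
```

```text
t 8.4 p [515.2 -15.8 108.9] yaw -7.09 zax [ 2.e-04  0.e+00 -1.e+00] w 12.6 F [ 0.4 -0.8 -1. ] T [-0.04  0.05  0.03] q7 -1.77
need tool mm [ 0.5 -0.   4.9] az -0.1
```

Emit:
{"method": "jog_arm", "body": {"rows": [{"fingers": 5,"x": 0,"y": 0,"z": 1,"ax": 0,"ay": 0,"az": 0},{"fingers": 5,"x": 0,"y": 0,"z": 1,"ax": 0,"ay": 0,"az": 0},{"fingers": 5,"x": 0,"y": 0,"z": 1,"ax": 0,"ay": 0,"az": 0},{"fingers": 5,"x": 0,"y": 0,"z": 1,"ax": 0,"ay": 0,"az": 0},{"fingers": 5,"x": 0,"y": 0,"z": 1,"ax": 0,"ay": 0,"az": 0},{"fingers": 5,"x": 0,"y": 0,"z": 0,"ax": 0,"ay": 0,"az": 0},{"fingers": 5,"x": 0,"y": 0,"z": 0,"ax": 0,"ay": 0,"az": 0},{"fingers": 5,"x": 0,"y": 0,"z": 0,"ax": 0,"ay": 0,"az": 0}]}}

```text
t: 9.2
eef_pos: [0.5151, -0.0158, 0.1039]
tool_rot: [-0.0, 0.998, -0.062, 0.0]
contact_force: [-0.8, 0.2, -0.3]
gripper_width: 0.149
grasp_force: 59.6
```

```bash
python3 -c "
from h import *
st()"
```

```text
t 9.2 p [515.1 -15.8 103.9] yaw -7.09 zax [ 1.e-04 -0.e+00 -1.e+00] w 12.7 F [-0.8  0.2 -0.3] T [-0.03  0.12 -0.03] q7 -1.77
```

Emit:
{"method": "jog_arm", "body": {"rows": [{"fingers": 5,"x": 0,"y": 0,"z": 0.4,"ax": 0,"ay": 0,"az": 0},{"fingers": 5,"x": 0,"y": 0,"z": 0.4,"ax": 0,"ay": 0,"az": 0},{"fingers": 5,"x": 0,"y": 0,"z": 0.4,"ax": 0,"ay": 0,"az": 0},{"fingers": 5,"x": 0,"y": 0,"z": 0,"ax": 0,"ay": 0,"az": 0},{"fingers": 5,"x": 0,"y": 0,"z": 0,"ax": 0,"ay": 0,"az": 0},{"fingers": 5,"x": 0,"y": 0,"z": 0,"ax": 0,"ay": 0,"az": 0},{"fingers": 5,"x": 0,"y": 0,"z": 0,"ax": 0,"ay": 0,"az": 0},{"fingers": 5,"x": 0,"y": 0,"z": 0,"ax": 0,"ay": 0,"az": 0}]}}

```text
t: 10.0
eef_pos: [0.5154, -0.0158, 0.1035]
tool_rot: [-0.0, 0.998, -0.062, 0.0]
contact_force: [-3.4, -0.0, 9.7]
gripper_width: 0.151
grasp_force: 60.8
```

```bash
python3 -c "
from h import *
st()"
```

```text
t 10.0 p [515.4 -15.8 103.5] yaw -7.1 zax [ 6.e-04  1.e-04 -1.e+00] w 12.9 F [-3.4 -0.   9.7] T [-0.04  0.77  0.05] q7 -1.77
```

The pins lie on the thread at the expected height, with about 10 N of push. I ease off slightly and turn anticlockwise in small steps.

Emit:
{"method": "jog_arm", "body": {"rows": [{"fingers": 5,"x": -0.3,"y": 0,"z": -0.2,"ax": 0,"ay": 0,"az": 0},{"fingers": 5,"x": 0,"y": 0,"z": 0,"ax": 0,"ay": 0,"az": -4},{"fingers": 5,"x": 0,"y": 0,"z": 0,"ax": 0,"ay": 0,"az": -4},{"fingers": 5,"x": 0,"y": 0,"z": 0,"ax": 0,"ay": 0,"az": -4},{"fingers": 5,"x": 0,"y": 0,"z": 0,"ax": 0,"ay": 0,"az": -4},{"fingers": 5,"x": 0,"y": 0,"z": 0,"ax": 0,"ay": 0,"az": 0},{"fingers": 5,"x": 0,"y": 0,"z": 0,"ax": 0,"ay": 0,"az": 0},{"fingers": 5,"x": 0,"y": 0,"z": 0,"ax": 0,"ay": 0,"az": 0}]}}

```text
t: 10.8
eef_pos: [0.5158, -0.0157, 0.1036]
tool_rot: [-0.0, 0.997, 0.078, 0.001]
contact_force: [0.1, -0.6, 5.4]
gripper_width: 0.154
grasp_force: 60.1
```

```bash
python3 -c "
from h import *
st()"
```

```text
t 10.8 p [515.8 -15.7 103.6] yaw 8.91 zax [ 2.2e-03  2.0e-04 -1.0e+00] w 13.1 F [ 0.1 -0.6  5.4] T [0.02 0.1  0.02] q7 -1.53
```

Emit:
{"method": "jog_arm", "body": {"rows": [{"fingers": 5,"x": 0,"y": 0,"z": 0,"ax": 0,"ay": 0,"az": -4},{"fingers": 5,"x": 0,"y": 0,"z": 0,"ax": 0,"ay": 0,"az": -4},{"fingers": 5,"x": 0,"y": -0.2,"z": 0,"ax": 0,"ay": 0,"az": -4},{"fingers": 5,"x": 0,"y": 0,"z": 0,"ax": 0,"ay": 0,"az": -4},{"fingers": 5,"x": 0,"y": 0,"z": 0,"ax": 0,"ay": 0,"az": 0},{"fingers": 5,"x": 0,"y": 0,"z": 0,"ax": 0,"ay": 0,"az": 0},{"fingers": 5,"x": 0,"y": 0,"z": 0,"ax": 0,"ay": 0,"az": 0},{"fingers": 5,"x": 0,"y": 0,"z": 0,"ax": 0,"ay": 0,"az": 0}]}}

```text
t: 11.6
eef_pos: [0.5159, -0.0155, 0.1036]
tool_rot: [0.0, 0.976, 0.216, 0.001]
contact_force: [-0.9, -0.0, 5.6]
gripper_width: 0.149
grasp_force: 60.1
```

```bash
python3 -c "
from h import *
st()"
```

```text
t 11.6 p [515.9 -15.5 103.6] yaw 24.91 zax [ 2.4e-03  2.0e-04 -1.0e+00] w 12.8 F [-0.9 -0.   5.6] T [0.12 0.05 0.02] q7 -1.29
```

Emit:
{"method": "jog_arm", "body": {"rows": [{"fingers": 5,"x": 0,"y": 0,"z": 0,"ax": 0,"ay": 0,"az": -4},{"fingers": 5,"x": 0,"y": 0,"z": 0,"ax": 0,"ay": 0,"az": -4},{"fingers": 5,"x": 0,"y": -0.2,"z": 0,"ax": 0,"ay": 0,"az": -4},{"fingers": 5,"x": 0,"y": 0,"z": 0,"ax": 0,"ay": 0,"az": -4},{"fingers": 5,"x": 0,"y": 0,"z": 0,"ax": 0,"ay": 0,"az": 0},{"fingers": 5,"x": 0,"y": 0,"z": 0,"ax": 0,"ay": 0,"az": 0},{"fingers": 5,"x": 0,"y": 0,"z": 0,"ax": 0,"ay": 0,"az": 0},{"fingers": 5,"x": 0,"y": 0,"z": 0,"ax": 0,"ay": 0,"az": 0}]}}

```text
t: 12.4
eef_pos: [0.5158, -0.0152, 0.1036]
tool_rot: [0.0, 0.937, 0.35, 0.001]
contact_force: [-1.0, 0.1, 6.4]
gripper_width: 0.15
grasp_force: 60.1
```

```bash
python3 -c "
from h import *
st()"
```

```text
t 12.4 p [515.8 -15.2 103.6] yaw 40.92 zax [ 2.3e-03  3.0e-04 -1.0e+00] w 12.8 F [-1.   0.1  6.4] T [0.08 0.13 0.02] q7 -1.04
```

Emit:
{"method": "jog_arm", "body": {"rows": [{"fingers": 5,"x": 0,"y": 0,"z": 0,"ax": 0,"ay": 0,"az": -4},{"fingers": 5,"x": 0,"y": 0,"z": 0,"ax": 0,"ay": 0,"az": -4},{"fingers": 5,"x": 0,"y": -0.2,"z": 0,"ax": 0,"ay": 0,"az": -4},{"fingers": 5,"x": 0,"y": 0,"z": 0,"ax": 0,"ay": 0,"az": -4},{"fingers": 5,"x": 0,"y": 0,"z": 0,"ax": 0,"ay": 0,"az": 0},{"fingers": 5,"x": 0,"y": 0,"z": 0,"ax": 0,"ay": 0,"az": 0},{"fingers": 5,"x": 0,"y": 0,"z": 0,"ax": 0,"ay": 0,"az": 0},{"fingers": 5,"x": 0,"y": 0,"z": 0,"ax": 0,"ay": 0,"az": 0}]}}

```text
t: 13.2
eef_pos: [0.5155, -0.015, 0.1036]
tool_rot: [0.0, 0.879, 0.476, 0.001]
contact_force: [-0.6, 0.1, 6.6]
gripper_width: 0.152
grasp_force: 60.2
```

```bash
python3 -c "
from h import *
st()"
```

```text
t 13.2 p [515.5 -15.  103.6] yaw 56.91 zax [ 2.1e-03  3.0e-04 -1.0e+00] w 13.0 F [-0.6  0.1  6.6] T [0.14 0.18 0.05] q7 -0.8
```

Emit:
{"method": "jog_arm", "body": {"rows": [{"fingers": 5,"x": 0,"y": 0,"z": 0,"ax": 0,"ay": 0,"az": -4},{"fingers": 5,"x": 0,"y": 0,"z": 0,"ax": 0,"ay": 0,"az": -4},{"fingers": 5,"x": 0,"y": -0.2,"z": 0,"ax": 0,"ay": 0,"az": -4},{"fingers": 5,"x": 0,"y": 0,"z": 0,"ax": 0,"ay": 0,"az": -4},{"fingers": 5,"x": 0,"y": 0,"z": 0,"ax": 0,"ay": 0,"az": 0},{"fingers": 5,"x": 0,"y": 0,"z": 0,"ax": 0,"ay": 0,"az": 0},{"fingers": 5,"x": 0,"y": 0,"z": 0,"ax": 0,"ay": 0,"az": 0},{"fingers": 5,"x": 0,"y": 0,"z": 0,"ax": 0,"ay": 0,"az": 0}]}}

```text
t: 14.0
eef_pos: [0.5145, -0.0149, 0.1028]
tool_rot: [-0.0, 0.804, 0.594, 0.0]
contact_force: [0.1, 2.0, 0.6]
gripper_width: 0.149
grasp_force: 59.3
```

```bash
python3 -c "
from h import *
st()"
```

```text
t 14.0 p [514.5 -14.9 102.8] yaw 72.88 zax [ 3.e-04  3.e-04 -1.e+00] w 12.7 F [0.1 2.  0.6] T [ 0.53 -0.06  0.02] q7 -0.55
```

The push force has vanished, so the pins are at the gap. I go down gently.

Emit:
{"method": "jog_arm", "body": {"rows": [{"fingers": 5,"x": 0.2,"y": 0,"z": 0,"ax": 0,"ay": 0,"az": -3},{"fingers": 5,"x": 0,"y": 0,"z": 0.5,"ax": 0,"ay": 0,"az": 0},{"fingers": 5,"x": 0,"y": 0,"z": 0.5,"ax": 0,"ay": 0,"az": 0},{"fingers": 5,"x": 0,"y": 0,"z": 0.5,"ax": 0,"ay": 0,"az": 0},{"fingers": 5,"x": 0,"y": 0,"z": 0,"ax": 0,"ay": 0,"az": 0},{"fingers": 5,"x": 0,"y": 0,"z": 0,"ax": 0,"ay": 0,"az": 0},{"fingers": 5,"x": 0,"y": 0,"z": 0,"ax": 0,"ay": 0,"az": 0},{"fingers": 5,"x": 0,"y": 0,"z": 0,"ax": 0,"ay": 0,"az": 0}]}}

```text
t: 14.8
eef_pos: [0.5144, -0.0148, 0.1013]
tool_rot: [-0.0, 0.788, 0.615, 0.0]
contact_force: [-0.1, 3.3, 0.7]
gripper_width: 0.148
grasp_force: 59.3
```

```bash
python3 -c "
from h import *
st()"
```

```text
t 14.8 p [514.4 -14.8 101.3] yaw 75.91 zax [-0.e+00  2.e-04 -1.e+00] w 12.7 F [-0.1  3.3  0.7] T [0.99 0.04 0.01] q7 -0.51
```

Emit:
{"method": "jog_arm", "body": {"rows": [{"fingers": 5,"x": 0.5,"y": 0,"z": 0,"ax": 0,"ay": 0,"az": 0},{"fingers": 5,"x": 0,"y": 0,"z": 0.5,"ax": 0,"ay": 0,"az": 0},{"fingers": 5,"x": 0,"y": 0,"z": 0.5,"ax": 0,"ay": 0,"az": 0},{"fingers": 5,"x": 0,"y": 0,"z": 0.5,"ax": 0,"ay": 0,"az": 0},{"fingers": 5,"x": 0,"y": 0,"z": 0.5,"ax": 0,"ay": 0,"az": 0},{"fingers": 5,"x": 0,"y": 0,"z": 0.5,"ax": 0,"ay": 0,"az": 0},{"fingers": 5,"x": 0,"y": 0,"z": 0,"ax": 0,"ay": 0,"az": 0},{"fingers": 5,"x": 0,"y": 0,"z": 0,"ax": 0,"ay": 0,"az": 0}]}}

```text
t: 15.6
eef_pos: [0.5146, -0.0146, 0.0987]
tool_rot: [0.0, 0.789, 0.615, 0.0]
contact_force: [0.1, 1.6, -0.2]
gripper_width: 0.149
grasp_force: 59.2
```

```bash
python3 -c "
from h import *
st()"
```

```text
t 15.6 p [514.6 -14.6  98.7] yaw 75.91 zax [ 2.e-04 -1.e-04 -1.e+00] w 12.7 F [ 0.1  1.6 -0.2] T [ 0.58 -0.18 -0.04] q7 -0.51
```

Emit:
{"method": "jog_arm", "body": {"rows": [{"fingers": 5,"x": 0.2,"y": 0,"z": 0.5,"ax": 0,"ay": 0,"az": 0},{"fingers": 5,"x": 0,"y": 0,"z": 0.5,"ax": 0,"ay": 0,"az": 0},{"fingers": 5,"x": 0,"y": 0,"z": 0.5,"ax": 0,"ay": 0,"az": 0},{"fingers": 5,"x": 0,"y": 0,"z": 0.5,"ax": 0,"ay": 0,"az": 0},{"fingers": 5,"x": 0,"y": 0,"z": 0.5,"ax": 0,"ay": 0,"az": 0},{"fingers": 5,"x": 0,"y": 0,"z": 0.4,"ax": 0,"ay": 0,"az": 0},{"fingers": 5,"x": 0,"y": 0,"z": 0,"ax": 0,"ay": 0,"az": 0},{"fingers": 5,"x": 0,"y": 0,"z": 0,"ax": 0,"ay": 0,"az": 0}]}}

```text
t: 16.4
eef_pos: [0.5145, -0.0145, 0.0959]
tool_rot: [0.0, 0.789, 0.615, -0.0]
contact_force: [-0.5, 1.1, -0.2]
gripper_width: 0.148
grasp_force: 59.3
```

```bash
python3 -c "
from h import *
st()"
```

```text
t 16.4 p [514.5 -14.5  95.9] yaw 75.91 zax [-0.e+00 -2.e-04 -1.e+00] w 12.6 F [-0.5  1.1 -0.2] T [ 0.23 -0.11  0.04] q7 -0.51
```

Emit:
{"method": "jog_arm", "body": {"rows": [{"fingers": 5,"x": 0.2,"y": 0,"z": 0.5,"ax": 0,"ay": 0,"az": 0},{"fingers": 5,"x": 0,"y": 0,"z": 0,"ax": 0,"ay": 0,"az": 0},{"fingers": 5,"x": 0,"y": 0,"z": 0,"ax": 0,"ay": 0,"az": 3},{"fingers": 5,"x": 0,"y": 0,"z": 0,"ax": 0,"ay": 0,"az": 3},{"fingers": 5,"x": 0,"y": 0,"z": 0,"ax": 0,"ay": 0,"az": 3},{"fingers": 5,"x": 0,"y": 0,"z": 0,"ax": 0,"ay": 0,"az": 0},{"fingers": 5,"x": 0,"y": 0,"z": 0,"ax": 0,"ay": 0,"az": 0},{"fingers": 5,"x": 0,"y": 0,"z": 0,"ax": 0,"ay": 0,"az": 0}]}}

```text
t: 17.2
eef_pos: [0.5146, -0.0143, 0.0954]
tool_rot: [0.0, 0.834, 0.552, -0.0]
contact_force: [-0.5, 0.9, 0.9]
gripper_width: 0.154
grasp_force: 59.5
```

```bash
python3 -c "
from h import *
st()"
```

```text
t 17.2 p [514.6 -14.3  95.4] yaw 66.96 zax [-1.e-04 -2.e-04 -1.e+00] w 13.1 F [-0.5  0.9  0.9] T [ 0.01 -0.02  0.  ] q7 -0.65
```

Emit:
{"method": "jog_arm", "body": {"rows": [{"fingers": 5,"x": 0,"y": 0.1,"z": 0.1,"ax": 0,"ay": 0,"az": 4},{"fingers": 5,"x": 0,"y": 0,"z": 0.2,"ax": 0,"ay": 0,"az": 4},{"fingers": 5,"x": 0,"y": 0.1,"z": 0.1,"ax": 0,"ay": 0,"az": 4},{"fingers": 5,"x": 0,"y": 0,"z": 0.1,"ax": 0,"ay": 0,"az": 4},{"fingers": 5,"x": 0,"y": 0,"z": 0,"ax": 0,"ay": 0,"az": 0},{"fingers": 5,"x": 0,"y": 0,"z": 0,"ax": 0,"ay": 0,"az": 0},{"fingers": 5,"x": 0,"y": 0,"z": 0,"ax": 0,"ay": 0,"az": 0},{"fingers": 5,"x": 0,"y": 0,"z": 0,"ax": 0,"ay": 0,"az": 0}]}}

```text
t: 18.0
eef_pos: [0.5149, -0.0142, 0.095]
tool_rot: [0.0, 0.903, 0.43, 0.0]
contact_force: [-0.6, -0.2, 0.7]
gripper_width: 0.147
grasp_force: 59.5
```

```bash
python3 -c "
from h import *
st()"
```

```text
t 18.0 p [514.9 -14.2  95. ] yaw 50.97 zax [ 3.e-04  0.e+00 -1.e+00] w 12.6 F [-0.6 -0.2  0.7] T [ 0.09 -0.05  0.01] q7 -0.89
```

Emit:
{"method": "jog_arm", "body": {"rows": [{"fingers": 5,"x": 0,"y": 0.1,"z": 0.2,"ax": 0,"ay": 0,"az": 4},{"fingers": 5,"x": 0,"y": 0,"z": 0.2,"ax": 0,"ay": 0,"az": 4},{"fingers": 5,"x": 0,"y": 0.1,"z": 0.2,"ax": 0,"ay": 0,"az": 4},{"fingers": 5,"x": 0,"y": 0,"z": 0.2,"ax": 0,"ay": 0,"az": 4},{"fingers": 5,"x": 0,"y": 0,"z": 0,"ax": 0,"ay": 0,"az": 0},{"fingers": 5,"x": 0,"y": 0,"z": 0,"ax": 0,"ay": 0,"az": 0},{"fingers": 5,"x": 0,"y": 0,"z": 0,"ax": 0,"ay": 0,"az": 0},{"fingers": 5,"x": 0,"y": 0,"z": 0,"ax": 0,"ay": 0,"az": 0}]}}

```text
t: 18.8
eef_pos: [0.515, -0.0143, 0.0942]
tool_rot: [0.0, 0.954, 0.3, 0.0]
contact_force: [-0.2, -0.1, 2.2]
gripper_width: 0.15
grasp_force: 59.6
```

```bash
python3 -c "
from h import *
st()"
```

```text
t 18.8 p [515.  -14.3  94.2] yaw 34.97 zax [ 2.e-04  1.e-04 -1.e+00] w 12.8 F [-0.2 -0.1  2.2] T [ 0.04 -0.06  0.01] q7 -1.14
```

Emit:
{"method": "jog_arm", "body": {"rows": [{"fingers": 5,"x": 0,"y": 0.1,"z": 0.1,"ax": 0,"ay": 0,"az": 4},{"fingers": 5,"x": 0,"y": 0,"z": 0.2,"ax": 0,"ay": 0,"az": 4},{"fingers": 5,"x": 0,"y": 0.1,"z": 0.1,"ax": 0,"ay": 0,"az": 4},{"fingers": 5,"x": 0,"y": 0,"z": 0.2,"ax": 0,"ay": 0,"az": 4},{"fingers": 5,"x": 0,"y": 0,"z": 0,"ax": 0,"ay": 0,"az": 0},{"fingers": 5,"x": 0,"y": 0,"z": 0,"ax": 0,"ay": 0,"az": 0},{"fingers": 5,"x": 0,"y": 0,"z": 0,"ax": 0,"ay": 0,"az": 0},{"fingers": 5,"x": 0,"y": 0,"z": 0,"ax": 0,"ay": 0,"az": 0}]}}

```text
t: 19.6
eef_pos: [0.5151, -0.0145, 0.0935]
tool_rot: [-0.0, 0.986, 0.165, 0.0]
contact_force: [0.0, 0.4, 1.7]
gripper_width: 0.148
grasp_force: 59.6
```

```bash
python3 -c "
from h import *
st()"
```

```text
t 19.6 p [515.1 -14.5  93.5] yaw 18.97 zax [ 1.e-04  1.e-04 -1.e+00] w 12.7 F [0.  0.4 1.7] T [ 0.14 -0.04  0.03] q7 -1.38
```

Emit:
{"method": "jog_arm", "body": {"rows": [{"fingers": 5,"x": 0,"y": 0.1,"z": 0.1,"ax": 0,"ay": 0,"az": 4},{"fingers": 5,"x": 0,"y": 0,"z": 0.2,"ax": 0,"ay": 0,"az": 4},{"fingers": 5,"x": 0,"y": 0.1,"z": 0.1,"ax": 0,"ay": 0,"az": 4},{"fingers": 5,"x": 0,"y": 0,"z": 0.2,"ax": 0,"ay": 0,"az": 4},{"fingers": 5,"x": 0,"y": 0,"z": 0,"ax": 0,"ay": 0,"az": 0},{"fingers": 5,"x": 0,"y": 0,"z": 0,"ax": 0,"ay": 0,"az": 0},{"fingers": 5,"x": 0,"y": 0,"z": 0,"ax": 0,"ay": 0,"az": 0},{"fingers": 5,"x": 0,"y": 0,"z": 0,"ax": 0,"ay": 0,"az": 0}]}}

```text
t: 20.4
eef_pos: [0.5149, -0.0146, 0.0928]
tool_rot: [-0.0, 1.0, 0.026, -0.0]
contact_force: [-0.4, 1.5, 0.5]
gripper_width: 0.15
grasp_force: 59.4
```

```bash
python3 -c "
from h import *
st()"
```

```text
t 20.4 p [514.9 -14.6  92.8] yaw 2.98 zax [-3.e-04  2.e-04 -1.e+00] w 12.8 F [-0.4  1.5  0.5] T [0.33 0.   0.01] q7 -1.62
```

Emit:
{"method": "jog_arm", "body": {"rows": [{"fingers": 5,"x": 0,"y": 0,"z": 0.1,"ax": 0,"ay": 0,"az": 3},{"fingers": 5,"x": 0,"y": 0,"z": 0.2,"ax": 0,"ay": 0,"az": 3},{"fingers": 5,"x": 0,"y": 0,"z": 0.1,"ax": 0,"ay": 0,"az": 3},{"fingers": 5,"x": 0,"y": 0,"z": 0.2,"ax": 0,"ay": 0,"az": 3},{"fingers": 5,"x": 0,"y": 0,"z": 0,"ax": 0,"ay": 0,"az": 0},{"fingers": 5,"x": 0,"y": 0,"z": 0,"ax": 0,"ay": 0,"az": 0},{"fingers": 5,"x": 0,"y": 0,"z": 0,"ax": 0,"ay": 0,"az": 0},{"fingers": 5,"x": 0,"y": 0,"z": 0,"ax": 0,"ay": 0,"az": 0}]}}

```text
t: 21.2
eef_pos: [0.515, -0.0147, 0.0927]
tool_rot: [0.0, 0.997, -0.078, -0.0]
contact_force: [-1.5, 2.2, 6.6]
gripper_width: 0.149
grasp_force: 60.5
```

```bash
python3 -c "
from h import *
st()"
```

```text
t 21.2 p [515.  -14.7  92.7] yaw -8.97 zax [-2.e-04 -2.e-04 -1.e+00] w 12.8 F [-1.5  2.2  6.6] T [0.2  0.46 0.46] q7 -1.8
```

Emit:
{"method": "jog_arm", "body": {"rows": [{"fingers": 5,"x": 0,"y": 0,"z": -0.2,"ax": 0,"ay": 0,"az": 0},{"fingers": 5,"x": 0,"y": 0,"z": -0.2,"ax": 0,"ay": 0,"az": 0},{"fingers": 5,"x": 0,"y": 0,"z": 0,"ax": 0,"ay": 0,"az": 1},{"fingers": 5,"x": 0,"y": 0,"z": 0,"ax": 0,"ay": 0,"az": 1},{"fingers": 5,"x": 0,"y": 0,"z": 0,"ax": 0,"ay": 0,"az": 0},{"fingers": 5,"x": 0,"y": 0,"z": 0,"ax": 0,"ay": 0,"az": 0},{"fingers": 5,"x": 0,"y": 0,"z": 0,"ax": 0,"ay": 0,"az": 0},{"fingers": 5,"x": 0,"y": 0,"z": 0,"ax": 0,"ay": 0,"az": 0}]}}

```text
t: 22.0
eef_pos: [0.5149, -0.0147, 0.0927]
tool_rot: [0.0, 0.995, -0.097, -0.0]
contact_force: [-2.3, -0.0, 4.5]
gripper_width: 0.152
grasp_force: 60.6
```

```bash
python3 - <<'E'
from h import *
st()
from station import bot
s=bot.read_camera("scene")["pixels"][:,:,::-1]
f=lambda a:cv2.resize(a,None,fx=6,fy=6,interpolation=cv2.INTER_CUBIC)
cv2.imwrite("pics/n4.png",f(s[140:240,355:485]))
E
```

```text
t 22.0 p [514.9 -14.7  92.7] yaw -11.08 zax [-3.e-04 -0.e+00 -1.e+00] w 12.9 F [-2.3 -0.   4.5] T [0.18 0.49 0.55] q7 -1.83
```

View pics/n4.png

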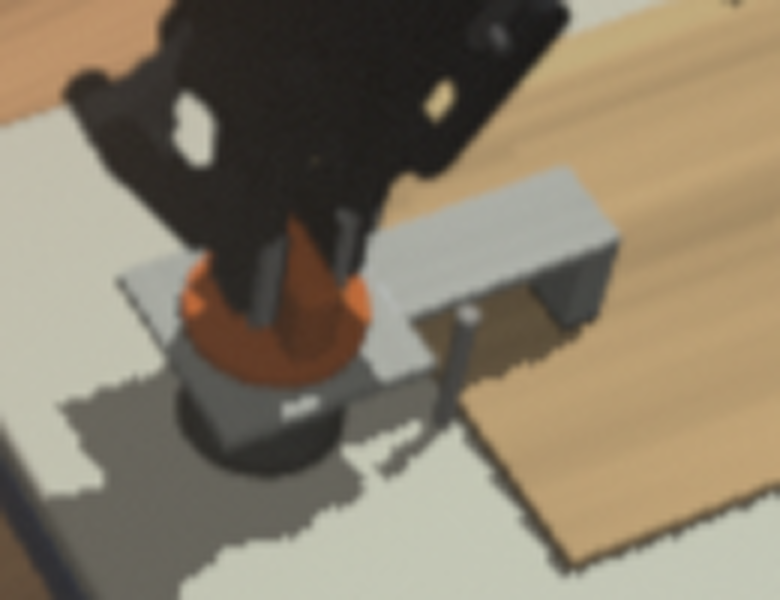

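The view shows the knob upright with its flange on the bar, and the bar's nose (590,280) down on the plywood. The torque rises steeply at the stop, which fits the stiffness of the post. I unwind that elastic torque, let go and check.

Emit:
{"method": "jog_arm", "body": {"rows": [{"fingers": 5,"x": 0,"y": 0,"z": 0,"ax": 0,"ay": 0,"az": -3},{"fingers": 5,"x": 0,"y": 0,"z": 0,"ax": 0,"ay": 0,"az": -3},{"fingers": 5,"x": 0,"y": 0,"z": 0,"ax": 0,"ay": 0,"az": -3},{"fingers": 5,"x": 0,"y": 0,"z": 0,"ax": 0,"ay": 0,"az": 0},{"fingers": 5,"x": 0,"y": 0,"z": 0,"ax": 0,"ay": 0,"az": 0},{"fingers": 5,"x": 0,"y": 0,"z": 0,"ax": 0,"ay": 0,"az": 0},{"fingers": 5,"x": 0,"y": 0,"z": 0,"ax": 0,"ay": 0,"az": 0},{"fingers": 5,"x": 0,"y": 0,"z": 0,"ax": 0,"ay": 0,"az": 0}]}}

```text
t: 22.85
eef_pos: [0.515, -0.0146, 0.0927]
tool_rot: [-0.0, 1.0, -0.018, -0.0]
contact_force: [-2.3, 2.2, 4.4]
gripper_width: 0.151
grasp_force: 60.0
```

Emit:
{"method": "jog_arm", "body": {"rows": [{"fingers": 40,"x": 0,"y": 0,"z": 0,"ax": 0,"ay": 0,"az": 0},{"fingers": 40,"x": 0,"y": 0,"z": 0,"ax": 0,"ay": 0,"az": 0},{"fingers": 40,"x": 0,"y": 0,"z": 0,"ax": 0,"ay": 0,"az": 0},{"fingers": 40,"x": 0,"y": 0,"z": 0,"ax": 0,"ay": 0,"az": 0},{"fingers": 40,"x": 0,"y": 0,"z": 0,"ax": 0,"ay": 0,"az": 0},{"fingers": 40,"x": 0,"y": 0,"z": -10,"ax": 0,"ay": 0,"az": 0},{"fingers": 40,"x": 0,"y": 0,"z": -30,"ax": 0,"ay": 0,"az": 0},{"fingers": 40,"x": 0,"y": 0,"z": -40,"ax": 0,"ay": 0,"az": 0}]}}

```text
t: 23.65
eef_pos: [0.5137, -0.0148, 0.1728]
tool_rot: [0.0, 1.0, -0.018, -0.002]
contact_force: [0.8, 0.5, -0.1]
gripper_width: 0.468
grasp_force: 0.0
```

```bash
python3 - <<'E'
from h import *
st()
from station import bot
c=bot.read_camera("scene");s=c["pixels"][:,:,::-1].copy();cv2.imwrite("pics/s5.png",s)
a=cv2.imread("pics/scene0.png")
f=lambda a:cv2.resize(a[150:250,360:470],None,fx=3.6,fy=3.6,interpolation=cv2.INTER_CUBIC)
cv2.imwrite("pics/n5.png",np.hstack([f(a),f(s)]))
print("nose shift for 3.4mm",proj("scene",[.5,.07,.085]),proj("scene",[.5,.07,.0816]))
# column edge profiles across the bar arm
for n,im in(("before",a),("now",s)):
    g=cv2.cvtColor(im,cv2.COLOR_BGR2GRAY).astype(float)
    for col in(450,454):print(n,col,g[162:200,col].astype(int))
E
```

```text
t 23.65 p [513.7 -14.8 172.8] yaw -2.09 zax [-3.5e-03 -3.0e-04 -1.0e+00] w 40.0 F [ 0.8  0.5 -0.1] T [-0.   -0.04 -0.  ] q7 -1.69
nose shift for 3.4mm [436.89150178 165.30033783] [436.57433311 166.66295183]
before 450 [139 139 139 140 144 146 148 147 148 148 147 147 149 148 148 147 150 151
 145 110  70  57  55  53  54  54  59  58  59  60  53  49  63  71  84 122
 137 139]
before 454 [138 139 140 141 142 142 142 142 142 142 144 146 148 147 148 148 148 127
  91  64  62  63  61  62  62  62  64  64  66  67 106 124 133 139 140 139
 137 137]
now 450 [158 157 158 160 160 163 166 167 167 168 168 167 167 168 169 168 168 169
 170 167 138  94  68  62  62  62  65  66  68  68  69  61  57  73  95 139
 158 158]
now 454 [157 157 160 161 161 162 162 162 160 161 161 165 167 168 167 168 169 169
 152 109  76  70  70  70  70  71  72  73  78  81  85 122 149 158 159 159
 157 157]
```

View pics/n5.png

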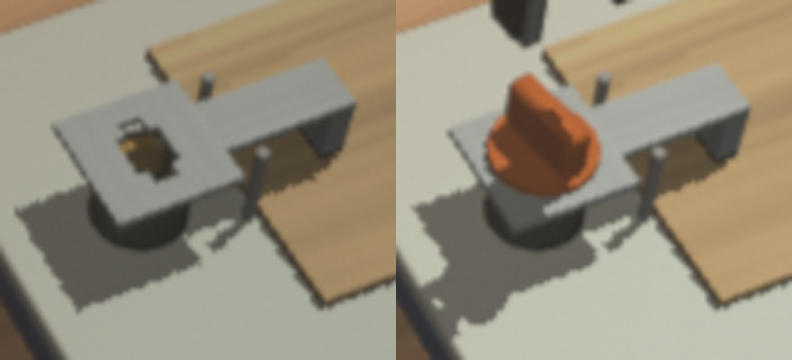

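The knob stands upright and released (right half, about (543,135)), and the bar edge has moved down about 1.25 px. I'll measure that shift more precisely.

```bash
python3 - <<'E'
from h import *
from station import bot
a=cv2.imread("pics/scene0.png").astype(np.float32).mean(2)
s=np.mean([bot.read_camera("scene")["pixels"].astype(np.float32).mean(2) for _ in range(6)],0)
def edge(g,col):
    p=g[:,col];r=np.arange(162,192);d=np.diff(p[162:193]);k=d.argmin()
    hi=np.median(p[162+k-6:162+k-1]);lo=np.median(p[162+k+3:162+k+6]);t=(hi+lo)/2
    i=next(j for j in range(162+k-2,162+k+4) if p[j]>=t>p[j+1]);return i+(p[i]-t)/(p[i]-p[i+1])
for cols in(range(427,440),range(446,458)):
    v=[]
    for c in cols:
        try:v.append(edge(s,c)-edge(a,c))
        except Exception as e:pass
    print(np.round(v,2),np.median(v),np.mean(v))
for P in([.48,.06],[.50,.07],[.51,.04]): print(proj("scene",[*P,.0816])-proj("scene",[*P,.085]))
e=[edge(a,c) for c in range(446,458)];print(np.polyfit(range(446,458),e,1))
st()
E
```

```text
[1.15 1.07 1.05 1.14 1.65 1.22 1.09 0.79 1.13 1.08 1.03 1.01 1.18] 1.0939178 1.1217264
[1.04 0.99 1.03 1.02 1.29 1.25 1.07 1.04 1.15 1.08 0.93 0.81] 1.0384369 1.0590681
[-0.27719642  1.36820912]
[-0.31716866  1.362614  ]
[-0.28882158  1.34805303]
[ -0.38519415 354.61300997]
t 24.0 p [514.3 -14.8 171.9] yaw -2.08 zax [-1.8e-03 -2.0e-04 -1.0e+00] w 40.0 F [0.1 1.  0.4] T [ 0.01 -0.01  0.01] q7 -1.69
```

The bar is down by about 2.9 mm, which passes but with little margin. I'll regrip and test whether the knob turns further clockwise without a downward push.

Emit:
{"method": "jog_arm", "body": {"rows": [{"fingers": 40,"x": 0.7,"y": 0,"z": 30,"ax": 0,"ay": 0,"az": 0},{"fingers": 40,"x": 0,"y": 0,"z": 30,"ax": 0,"ay": 0,"az": 0},{"fingers": 40,"x": 0,"y": 0,"z": 14,"ax": 0,"ay": 0,"az": 0},{"fingers": 40,"x": 0,"y": 0,"z": 4,"ax": 0,"ay": 0,"az": 0},{"fingers": 5,"x": 0,"y": 0,"z": 0,"ax": 0,"ay": 0,"az": 0},{"fingers": 5,"x": 0,"y": 0,"z": 0,"ax": 0,"ay": 0,"az": 0},{"fingers": 5,"x": 0,"y": 0,"z": 0,"ax": 0,"ay": 0,"az": 0},{"fingers": 5,"x": 0,"y": 0,"z": 0,"ax": 0,"ay": 0,"az": 0}], "force": 50}}

```text
t: 24.8
eef_pos: [0.5161, -0.0146, 0.0952]
tool_rot: [-0.0, 1.0, -0.018, 0.001]
contact_force: [0.2, 0.4, -3.0]
gripper_width: 0.151
grasp_force: 51.3
```

```bash
python3 -c "
from h import *
st()"
```

```text
t 24.8 p [516.1 -14.6  95.2] yaw -2.06 zax [ 1.1e-03  1.0e-04 -1.0e+00] w 12.9 F [ 0.2  0.4 -3. ] T [-0.   -0.15  0.15] q7 -1.69
```

Emit:
{"method": "jog_arm", "body": {"rows": [{"fingers": 5,"x": 0,"y": 0,"z": 0,"ax": 0,"ay": 0,"az": 0},{"fingers": 5,"x": 0,"y": 0,"z": 0,"ax": 0,"ay": 0,"az": 2},{"fingers": 5,"x": 0,"y": 0,"z": 0,"ax": 0,"ay": 0,"az": 2},{"fingers": 5,"x": 0,"y": 0,"z": 0,"ax": 0,"ay": 0,"az": 2},{"fingers": 5,"x": 0,"y": 0,"z": 0,"ax": 0,"ay": 0,"az": 0},{"fingers": 5,"x": 0,"y": 0,"z": 0,"ax": 0,"ay": 0,"az": 0},{"fingers": 5,"x": 0,"y": 0,"z": 0,"ax": 0,"ay": 0,"az": 0},{"fingers": 5,"x": 0,"y": 0,"z": 0,"ax": 0,"ay": 0,"az": 0}]}}

```text
t: 25.6
eef_pos: [0.5161, -0.0147, 0.095]
tool_rot: [-0.0, 0.998, -0.07, 0.0]
contact_force: [0.2, -0.7, 1.6]
gripper_width: 0.152
grasp_force: 54.5
```

```bash
python3 -c "
from h import *
st()"
```

```text
t 25.6 p [516.1 -14.7  95. ] yaw -8.05 zax [ 7.e-04  0.e+00 -1.e+00] w 13.0 F [ 0.2 -0.7  1.6] T [-0.12  0.06  0.42] q7 -1.78
```

```bash
cat > m.py <<'E'
from h import *
from station import bot
a=cv2.imread("pics/scene0.png").astype(np.float32).mean(2)
s=np.mean([bot.read_camera("scene")["pixels"].astype(np.float32).mean(2) for _ in range(6)],0)
g=lambda w:(w-w.min())/(w.max()-w.min())
def sh(im,x0,x1,y0,y1,lab):
    # best displacement of the patch by ECC (translation), brightness-invariant
    T=a[y0:y1,x0:x1];W=np.eye(2,3,dtype=np.float32)
    try:
        cc,W=cv2.findTransformECC(cv2.resize(T,None,fx=4,fy=4,interpolation=cv2.INTER_CUBIC),cv2.resize(im[y0:y1,x0:x1].astype(np.float32),None,fx=4,fy=4,interpolation=cv2.INTER_CUBIC),W,cv2.MOTION_TRANSLATION,(3,200,1e-6),None,5)
        print(lab,"dx,dy",(W[:,2]/4).round(2),"cc",round(cc,4))
    except cv2.error as e: print(lab,"fail")
sh(s,447,466,163,196,"nose (bar)")
sh(s,440,462,160,192,"nose wide")
sh(s,395,420,275,292,"static base corner")
sh(s,428,439,185,215,"static rod")
sh(s,545,600,90,165,"static head")
sh(s,440,470,215,240,"static wood corner")
print("expected for 3.4 mm",proj("scene",[.50,.075,.0816])-proj("scene",[.50,.075,.085]))
E
python3 m.py
```

```text
nose (bar) dx,dy [-0.41  1.19] cc 0.9967
nose wide dx,dy [-0.38  1.27] cc 0.9983
static base corner dx,dy [-0.    0.01] cc 0.9999
static rod dx,dy [0.22 0.4 ] cc 0.9749
static head dx,dy [-0.01  0.  ] cc 0.9998
static wood corner dx,dy [0. 0.] cc 0.9999
expected for 3.4 mm [-0.32395987  1.36416755]
```

The elastic stop comes at the same angle, and the patch fit gives 3.1 to 3.3 mm of bar travel. I unwind almost fully, release without a jerk and measure again.

Emit:
{"method": "jog_arm", "body": {"rows": [{"fingers": 5,"x": 0,"y": 0,"z": 0,"ax": 0,"ay": 0,"az": 2},{"fingers": 5,"x": 0,"y": 0,"z": 0,"ax": 0,"ay": 0,"az": 0},{"fingers": 5,"x": 0,"y": 0,"z": 0,"ax": 0,"ay": 0,"az": -3},{"fingers": 5,"x": 0,"y": 0,"z": 0,"ax": 0,"ay": 0,"az": -3},{"fingers": 5,"x": 0,"y": 0,"z": 0,"ax": 0,"ay": 0,"az": -3},{"fingers": 5,"x": 0,"y": 0,"z": 0,"ax": 0,"ay": 0,"az": -1},{"fingers": 5,"x": 0,"y": 0,"z": 0,"ax": 0,"ay": 0,"az": 0},{"fingers": 5,"x": 0,"y": 0,"z": 0,"ax": 0,"ay": 0,"az": 0}]}}

```text
t: 26.7
eef_pos: [0.5161, -0.0146, 0.0949]
tool_rot: [-0.0, 1.0, -0.001, 0.0]
contact_force: [0.2, 0.9, 4.2]
gripper_width: 0.154
grasp_force: 52.1
```

```bash
python3 -c "
from h import *
st()"; python3 m.py | grep nose
```

```text
t 26.7 p [516.1 -14.6  94.9] yaw -0.15 zax [ 6.e-04  3.e-04 -1.e+00] w 13.2 F [0.2 0.9 4.2] T [ 0.11 -0.04  0.1 ] q7 -1.66
nose (bar) dx,dy [-0.42  1.2 ] cc 0.9956
nose wide dx,dy [-0.4   1.31] cc 0.9967
```

Emit:
{"method": "jog_arm", "body": {"rows": [{"fingers": 40,"x": 0,"y": 0,"z": 0,"ax": 0,"ay": 0,"az": 0},{"fingers": 40,"x": 0,"y": 0,"z": 0,"ax": 0,"ay": 0,"az": 0},{"fingers": 40,"x": 0,"y": 0,"z": 0,"ax": 0,"ay": 0,"az": 0},{"fingers": 40,"x": 0,"y": 0,"z": 0,"ax": 0,"ay": 0,"az": 0},{"fingers": 40,"x": 0,"y": 0,"z": 0,"ax": 0,"ay": 0,"az": 0},{"fingers": 40,"x": 0,"y": 0,"z": -10,"ax": 0,"ay": 0,"az": 0},{"fingers": 40,"x": 0,"y": 0,"z": -30,"ax": 0,"ay": 0,"az": 0},{"fingers": 40,"x": 0,"y": 0,"z": -40,"ax": 0,"ay": 0,"az": 0}]}}

```text
t: 27.8
eef_pos: [0.5144, -0.0148, 0.1748]
tool_rot: [0.0, 1.0, -0.001, -0.002]
contact_force: [0.4, -0.4, 0.7]
gripper_width: 0.471
grasp_force: 0.0
```

```bash
python3 m.py; python3 - <<'E'
from h import *
st()
import m
sh5=cv2.imread("pics/s5.png").astype(np.float32).mean(2);m.sh(sh5,440,462,160,192,"after 1st release")
E
```

```text
nose (bar) dx,dy [-0.39  1.18] cc 0.9969
nose wide dx,dy [-0.37  1.24] cc 0.9977
static base corner dx,dy [0.01 0.  ] cc 0.9999
static rod dx,dy [0.21 0.38] cc 0.9762
static head dx,dy [-0.01  0.  ] cc 0.9998
static wood corner dx,dy [0. 0.] cc 0.9999
expected for 3.4 mm [-0.32395987  1.36416755]
t 28.1 p [515.1 -14.8 174.3] yaw -0.09 zax [-1.e-03 -1.e-04 -1.e+00] w 39.9 F [-0.1  0.1  0.5] T [-0.04 -0.02  0.02] q7 -1.66
nose (bar) dx,dy [-0.4   1.18] cc 0.9969
nose wide dx,dy [-0.37  1.25] cc 0.9979
static base corner dx,dy [0. 0.] cc 0.9999
static rod dx,dy [0.22 0.38] cc 0.9761
static head dx,dy [-0.01 -0.  ] cc 0.9998
static wood corner dx,dy [-0.  0.] cc 0.9999
expected for 3.4 mm [-0.32395987  1.36416755]
after 1st release dx,dy [-0.37  1.24] cc 0.9979
```

The bar stays in the same place after both releases and while held at the stop, so the knob is fully tight. I hand in.

```bash
python3 -c "
from station import bot
print(bot.hand_in())"
```

```text
the job is handed in; nothing more can be done
None
```

I set the knob in the post, dropped it through the thread start, tightened it clockwise to the stop and released it; I estimate the bar is down 2.9–3.3 mm from the images (2.8 needed). I handed in at about 28 s; the hand-in returned no verdict.

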